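# Reset the tripped frame press through its recessed well

## Robot

A 6-joint arm with a two-finger parallel gripper is mounted at the origin on the work surface. World frame = base frame: x ahead of the robot, y to its left, z up, the work surface at z = 0. Lengths are in m, angles in rad, forces in N, time in s.
With the tool pointing down it reaches from about 0.275 to 0.775 m from the base axis. Payload 14.6 kg.
Tool frame: the origin (TCP) lies at the very end of the fingers, on their centre line; the grasp point (between the pads) lies 19 mm behind it; z points along the fingers, y is the direction in which the jaws open and shut (so a half turn about z gives the same grasp; the last joint's range is limited). The gripper opens to 85 mm and grips with 20 to 120 N. Pads are 22 mm wide; open, the fingers measure 114 mm over their backs; the gripper's body (76 mm by 85 mm) begins 54 mm behind the grasp point. The pads swing forward as they close: fully open they stand 13 mm farther back than shut.
Start: joints at [0.995, 0.263, -0.048, 1.259, 0, 1.415], TCP at [0.214, 0.479, 0.231] pointing down, gripper open.
Joint ranges: [-2.65, 2.65], [-0.89, 1.7], [-1.18, 1.37], [-2.13, 2.11], [-1.35, 1.29], [-3.14, 3.14]. Speed limits (rad/s): [1.89, 1.89, 2.57, 2.79, 3.14, 3.14].

## Interface

Orientations are given as a unit quaternion [x, y, z, w].
In Python, from plant import * gives the robot as it stands. The module is installed in compiled form; this text tells all that it offers.
- The arm moves only by the shell command python3 -m pendant 'ROWS' [OPENING] [FORCE]. ROWS is a JSON object of lists of equal length, an entry for each row: "dp": the shift along the world's x, y, z in units of 40 mm (1.0 is 40 mm), a list of three; "delta_rot": the turn, a rotation vector about the world's x, y, z in units of 6 degrees (1.0 is 6 degrees), a list of three. A call has 1 to 20 rows; each row is the pose to reach, as a shift and turn from the pose commanded when the call began; what a row does not reach only later rows make up. A row lasts 1/12 s, in which the tool goes at most 41.7 mm and 7.16 degrees, less where a joint would pass 70% of its speed; a pose out of reach is approached as far as the arm can. A call with a gripper value outside its range is refused whole. OPENING is the finger opening in mm, from 0 to 85.4, set as the call begins (- or left out, the last holds). The fingers move at their own pace and stop on an object; FORCE is the grip in N (left out, the last holds). Time passes only in rows, so rows that repeat a pose let the fingers close. It gives the time, the measured TCP pose, the force and the opening at its end, in the units of the state.
- get_state(): the state, without advancing time (a new reading comes with each control period).
- snapshot(name): name is "scene" or "side" or "wrist"; returns a dict with "color" (420x560x3 uint8, red, green, blue), "vertical_fov" (degrees; the focal length in pixels is half the picture's height over the tangent of half this angle, whatever the lens; pixels are square), "cx", "cy" (the principal point, pixels), "world_to_cam" (4x4, takes a point from world to camera coordinates); the wrist camera has in their place "mount" (4x4, takes a point from camera to tool coordinates, whose origin is the TCP and whose axes are the flange's). Camera axes: x right, y down, z forward; pixel columns grow to the right and rows downward; lengths in m; the calibration is good to about 2 mm. A picture is of the moment at which its call begins: read the wrist's pose just before it. There is no depth.
- close_job(): hands the job in, once; it reports no verdict.
The state is a dict: "time_s": time; "qpos": joint angles; "joint_vel": joint speeds; "joint_efforts": joint torques, N m; "tcp_pos": TCP position; "tcp_rot": TCP orientation; "ft_force": force on the tool from outside, world axes, zero at the start; "ft_torque": the same for the moment, N m; "grip_width": finger opening in m.
Only numpy, scipy, OpenCV 4.12 (cv2) and the standard library are available. Lean on these libraries where they do the work, as an engineer would, in place of code of your own. Each camera call takes 0.05 s, during which the arm holds its last target. There are 200 camera calls.

## Task

The frame press has tripped. On the control box that has the sliding steel shutter, push the shutter fully open, press the sunken round reset button at the bottom of the well all the way in and let it come back up, then push the shutter fully shut again. Only push with the fingers: leave both boxes standing where they are, do not press the square key in the other box, and do not disturb the jar, brush, frame or corner sample.

Things in the scene. Friction and masses are not known exactly. Their poses are not given: they have to be found in the camera images.
- reset_box: Control box to work on: grey steel, 170 (x) x 90 (y) x 60 mm high, about 1.9 kg, loose on the bench. Origin: centre of its underside. Its flat top has a well 36 (x) x 48 mm (y), floor 38 mm down, centred 40 mm from the origin towards -x. A shutter slides over it along x between two guide rails 7 mm high, inner faces 63 mm apart.
- reset_well_mouth (a point): Centre of the mouth of the reset box's well, level with the box's top (60 mm above the bench).
- shutter (a joint): Position of the shutter in m: 0 = fully shut (stop), 0.052 = fully open (stop), growing as it slides towards the box's +x. It starts shut or up to 10 mm open and stays where it is left; it takes about 1.5 N to slide. The well is wholly uncovered from 0.042 on.
- shutter_ridge_top (a point): Middle of the top edge of the shutter's push ridge; moves with it. Shutter: steel plate 48 (x) x 60 mm (y), upper face 4.5 mm above the box's top, centred over the well when shut. Ridge: upright rib 6 mm thick (x), 56 mm long (y), 14 mm high above the plate, 20 mm to the box's +x side of the plate's middle.
- reset_button (a joint): Travel of the round reset button in m: 0 = up, 0.006 = pressed fully in. It springs up by itself; it starts to give at about 2.3 N and reaches its stop at about 5 N.
- reset_button_top (a point): Centre of the top of the white plastic round reset button, 22 mm across, in the middle of the well, 24 mm below the box's top (36 mm above the bench) when up. It moves with the button, downwards when pressed.
- test_box: The other control box, to be left alone: same size, mass, well and origin as the reset box, but no shutter or rails. A square white key stands in its open well, and five flat dark vent strips lie on its top beyond the well.
- test_key (a joint): Travel of the other box's square key in m: 0 = up, 0.006 = pressed fully in. Must be left alone.
- test_key_top (a point): Centre of the top of the square white key, 22 x 22 mm, 24 mm below the top of its box.
- jar: Bystander: closed jar with a steel cap, 52 mm across, 70 mm high; origin at the centre of its underside.
- brush: Bystander: flat brush about 200 mm long lying on the bench, handle towards its own -x; origin under its middle.
- corner: Bystander: gilded L-shaped moulding sample, 90 x 90 mm over its legs, 30 mm wide, 22 mm high; origin on its underside in the middle of one leg.
- frame: Bystander: gilded picture frame lying flat, 200 x 160 mm, about 24 mm high; origin at the centre of its underside.
Things that resemble listed ones, but are neither listed nor needed, are in the scene too. What is shaped like the reset_box but orange or red is not meant.

How it is judged:
By the outcome, as a careful person would: the job done as asked, in the order asked, and still so for the second after the job is handed in, with the robot touching nothing.
It also fails if it takes over 48 s, if anything falls off the work surface, if the arm or the gripper's body presses on something with over 40 N, if the wrist force passes 120 N, or if a joint passes its speed limit or range.

## Working session

There is one attempt and no reset: what is moved stays moved. The work goes in short steps, Python scripts to look and compute and a shell command to move; the robot and the scene stay as the last step left them, time stands still between calls to the robot, and variables do not carry over. Pictures are saved under pics/ and viewed, about 8 in all and at most 12, crops included, and the job is handed in when it is done.

```bash
mkdir -p pics; cat > h.py <<'E'
from plant import *
import numpy as np, cv2
from scipy.spatial.transform import Rotation as R
def snap(n,f):
    s=get_state(); d=snapshot(n); cv2.imwrite('pics/'+f+'.png',d['color'][:,:,::-1])
    f_=210/np.tan(np.radians(d['vertical_fov'])/2)
    if n=='wrist':
        T=np.eye(4);T[:3,:3]=R.from_quat(s['tcp_rot']).as_matrix();T[:3,3]=s['tcp_pos']
        C=T@d['mount']
    else: C=np.linalg.inv(d['world_to_cam'])
    np.savez('pics/'+f+'.npz',C=C,k=[f_,d['cx'],d['cy']])
def ray(f,u,v,z):
    a=np.load('pics/'+f+'.npz');C=a['C'];k=a['k']
    r=C[:3,:3]@np.array([(u-k[1])/k[0],(v-k[2])/k[0],1]);o=C[:3,3]
    return o+r*(z-o[2])/r[2]
def proj(f,p):
    a=np.load('pics/'+f+'.npz');k=a['k'];c=np.linalg.inv(a['C'])@np.append(p,1)
    return k[0]*c[0]/c[2]+k[1],k[0]*c[1]/c[2]+k[2]
E
python3 - <<'E'
from h import *
for n in ['scene','side','wrist']: snap(n,n+'0'); print(np.load('pics/'+n+'0.npz')['C'].round(3))
s=get_state();print(s)
a=cv2.imread('pics/scene0.png');b=cv2.imread('pics/side0.png')
cv2.imwrite('pics/both.png',cv2.resize(np.vstack([a,b]),(448*1,672))[:600] if 0 else cv2.resize(np.hstack([a,b]),(800,300)))
E
```

```text
[[ 0.69   0.502 -0.521  1.288]
 [ 0.723 -0.497  0.479 -0.587]
 [-0.019 -0.708 -0.706  1.118]
 [ 0.     0.     0.     1.   ]]
[[ 0.996 -0.058  0.067  0.458]
 [-0.089 -0.662  0.744 -0.829]
 [ 0.001 -0.747 -0.664  0.923]
 [ 0.     0.     0.     1.   ]]
[[ 0.408  0.879  0.246  0.152]
 [ 0.913 -0.393 -0.111  0.508]
 [-0.001  0.27  -0.963  0.374]
 [ 0.     0.     0.     1.   ]]
{'time_s': 0.15, 'qpos': array([ 9.94695329e-01,  2.63425024e-01, -4.87022510e-02,  1.25940531e+00,
       -6.26088558e-06,  1.41547006e+00]), 'joint_vel': array([ 2.26123647e-03, -3.20331555e-03,  3.53222922e-03, -5.42049858e-04,
        9.67415135e-05, -4.36223143e-04]), 'joint_efforts': array([ 3.02489549e-03, -6.37826157e+01,  3.84648228e+01,  1.05582931e-02,
       -5.87671181e-06,  7.35106909e-07]), 'tcp_pos': array([0.21437031, 0.47905211, 0.23096199]), 'tcp_rot': array([ 2.08838722e-01,  9.77950026e-01, -3.44904687e-04, -1.28725719e-04]), 'ft_force': array([-1.4670854 , -0.45700686, -0.2748215 ]), 'ft_torque': array([ 0.00692083, -0.00155759,  0.03125234]), 'grip_width': 0.08539031764863662}
```

View pics/scene0.png

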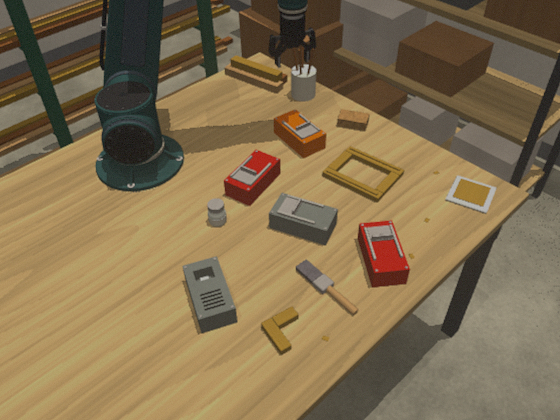

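View pics/side0.png

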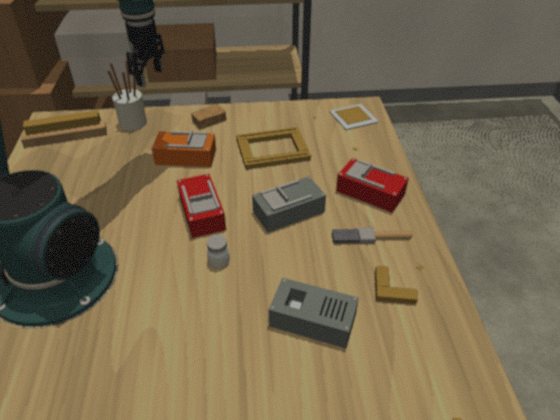

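The scene picture shows two grey boxes. The one at scene (304,217) / side (289,203) has a shutter with rails. The one at scene (210,293) / side (314,311) has an open well and vent strips, so it is the test box. The red and orange boxes don't count. I'll confirm this in an enlarged crop.

```bash
python3 - <<'E'
from h import *
a=cv2.imread('pics/scene0.png')[185:251,260:350];b=cv2.imread('pics/side0.png')[170:236,242:332]
cv2.imwrite('pics/c.png',np.hstack([cv2.resize(x,None,fx=4.4,fy=4.4,interpolation=cv2.INTER_CUBIC) for x in(a,b)]))
for f,u,v in [('scene0',304,212),('side0',289,198)]: print(ray(f,u,v,.06))
E
```

```text
[0.57396525 0.16999433 0.06      ]
[0.56846789 0.16085541 0.06      ]
```

View pics/c.png

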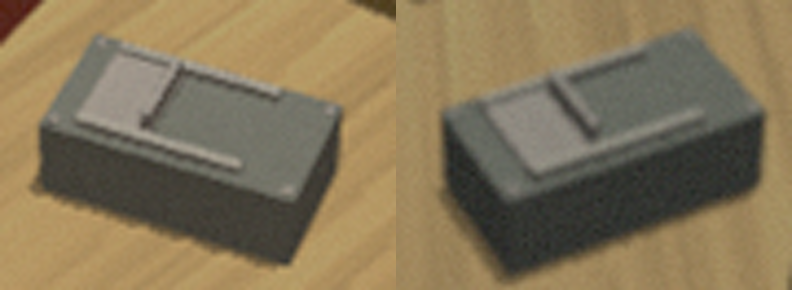

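The crops confirm it: a grey box with the light shutter plate at the left (well end), its ridge at crop (162,95) left and (577,105) right, and rails on both sides. It starts close to shut.

```bash
python3 - <<'E'
from h import *
S=np.array([(100,37),(40,125),(293,200),(340,105)])/4.4+[260,185]
D=np.array([(49,113),(112,198),(367,115),(293,30)])/4.4+[242,170]
for f,P in(('scene0',S),('side0',D)):
    Q=np.array([ray(f,u,v,.06) for u,v in P]);print(f,Q.round(3).tolist(),Q.mean(0).round(4))
    # order: A=minus-x far, B=minus-x near, C=+x near, D=+x far
    ax=(Q[2]+Q[3]-Q[0]-Q[1])/2;ay=(Q[0]+Q[3]-Q[1]-Q[2])/2
    print(np.linalg.norm(ax),np.linalg.norm(ay),np.degrees(np.arctan2(ax[1],ax[0])),np.degrees(np.arctan2(-ay[0],ay[1])))
for f,u,v in(('scene0',260+162/4.4,185+94/4.4),('side0',242+(577-396)/4.4,170+103/4.4)):print(ray(f,u,v,.0785))
E
```

```text
scene0 [[0.479, 0.18, 0.06], [0.51, 0.098, 0.06], [0.664, 0.163, 0.06], [0.63, 0.244, 0.06]] [0.571  0.1714 0.06  ]
0.16566683634987348 0.0877470640333224 22.973247030842582 21.78772531073509
side0 [[0.477, 0.178, 0.06], [0.509, 0.102, 0.06], [0.663, 0.16, 0.06], [0.63, 0.243, 0.06]] [0.5697 0.1707 0.06  ]
0.16540060361017778 0.086124990889542 21.87141274969335 22.049162314696634
[0.55753472 0.15828496 0.0785    ]
[0.55304629 0.15868392 0.0785    ]
```

Box centre is about (0.570, 0.171), yaw about 22.2°, and both views agree. I'll lift, move over the box with the jaws along the box's y, and close the fingers on the way.

```bash
python3 -m pendant '{"dp":[[0,0,1],[0,0,2],[0,0,2],[8.6,-7.8,2],[8.6,-7.8,2],[8.6,-7.8,2],[8.6,-7.8,2],[8.6,-7.8,2],[8.6,-7.8,2],[8.6,-7.8,2],[8.6,-7.8,2],[8.6,-7.8,2],[8.6,-7.8,2],[8.6,-7.8,2],[8.6,-7.8,2],[8.6,-7.8,2],[8.6,-7.8,1],[8.6,-7.8,0.5],[8.6,-7.8,0],[8.6,-7.8,0]],"delta_rot":[[0,0,0],[0,0,0],[0,0,0],[0,0,1],[0,0,2],[0,0,3],[0,0,4],[0,0,5],[0,0,6],[0,0,7],[0,0,7.7],[0,0,7.7],[0,0,7.7],[0,0,7.7],[0,0,7.7],[0,0,7.7],[0,0,7.7],[0,0,7.7],[0,0,7.7],[0,0,7.7]]}'
python3 -m pendant '{"dp":[[0,0,0],[0,0,0],[0,0,0],[0,0,0],[0,0,0],[0,0,0]],"delta_rot":[[0,0,0],[0,0,0],[0,0,0],[0,0,0],[0,0,0],[0,0,0]]}' 0 40
python3 - <<'E'
from h import *
snap('wrist','w1'); a=cv2.imread('pics/w1.png');print(get_state()['time_s'],get_state()['qpos'],get_state()['ft_force'])
E
```

```text
time_s: 1.82
tcp_pos: [0.5564, 0.1676, 0.228]
tcp_rot: [-0.192, 0.981, 0.0, -0.003]
ft_force: [-0.3, -0.4, 0.3]
grip_width: 0.0855
time_s: 2.32
tcp_pos: [0.5586, 0.1672, 0.2317]
tcp_rot: [-0.192, 0.981, -0.0, 0.0]
ft_force: [-0.1, -0.2, -0.6]
grip_width: 0.0123
2.3667 [ 1.51177828e-01  3.63881076e-01  1.02308292e-01  1.30871861e+00
  3.76523127e-05 -2.34367719e-01] [ 0.48853209  0.10060331 -0.06875743]
```

View pics/w1.png

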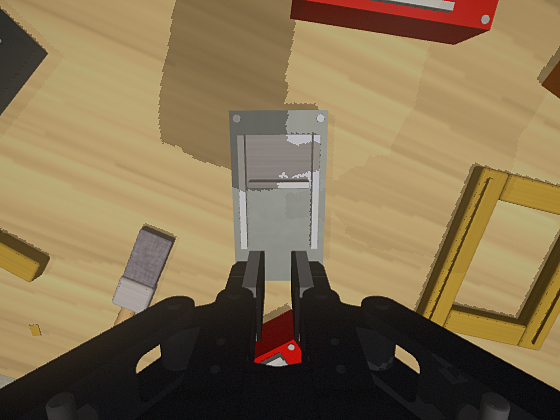

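The wrist view shows the reset box with -x upward: top corners near (230,111) and (328,111), plate far edge at row ~135, ridge from (249,182) to (309,182). The box is well aligned with the jaws.

```bash
python3 - <<'E'
from h import *
P=lambda u,v,z:ray('w1',u,v,z)
a,b=P(230,111,.06),P(328,111,.06)
print(a,b,np.linalg.norm(a-b)); ey=a-b
# image left = ?
print(np.degrees(np.arctan2(ey[1],ey[0])))
c=np.load('pics/w1.npz')['C'];print(c.round(3))
y=np.radians(22.2);ex=np.array([np.cos(y),np.sin(y),0]);eyy=np.array([-np.sin(y),np.cos(y),0])
m=(a+b)/2; print('centre',m+ex*.085)
o=np.array([.57,.171,0])
for n,u,v,z in(('plateedge',279,135,.0645),('ridgetop',279,179,.0785),('ridge l',249,181,.0785),('ridge r',310,181,.0785),('midend',279,111,.06)):
    p=P(u,v,z);print(n,p,(p-o)@ex,(p-o)@eyy)
E
```

```text
[0.50623798 0.10074908 0.06      ] [0.47287301 0.18285086 0.06      ] 0.08862236983646744
-67.88388681817125
[[-0.376  0.892  0.251  0.495]
 [ 0.926  0.362  0.102  0.142]
 [-0.     0.271 -0.963  0.374]
 [ 0.     0.     0.     1.   ]]
centre [0.56825449 0.17391644 0.06      ]
plateedge [0.50897414 0.1496987  0.0645    ] -0.06455054467597268 0.003335811180616715
ridgetop [0.54408915 0.16395289 0.0785    ] -0.026652784008591692 0.0032654652215605225
ridge l [0.55594261 0.13962349 0.0785    ] -0.024870648432910522 -0.02373913584661688
ridge r [0.53527002 0.19049192 0.0785    ] -0.02479061951189468 0.031169400268405485
midend [0.48955542 0.14180016 0.06      ] -0.08551416377221628 0.003359967744102468
```

Centre refined to (0.569, 0.173), with the shutter within about 1 mm of shut. I'll lower to the -x side of the ridge, just above the plate.

```bash
python3 -m pendant '{"dp":[[-0.76,-0.27,-0.5],[-0.76,-0.27,-1.3],[-0.76,-0.27,-2.1],[-0.76,-0.27,-2.8],[-0.76,-0.27,-3.3],[-0.76,-0.27,-3.6],[-0.76,-0.27,-3.6],[-0.76,-0.27,-3.6],[-0.76,-0.27,-3.6],[-0.76,-0.27,-3.6]],"delta_rot":[[0,0,0],[0,0,0],[0,0,0],[0,0,0],[0,0,0],[0,0,0],[0,0,0],[0,0,0],[0,0,0],[0,0,0]]}'
python3 - <<'E'
from h import *
snap('wrist','w2')
snap('side','s2');snap('scene','c2')
a=cv2.imread('pics/scene0.png')
cr=lambda f,r:cv2.resize(cv2.imread(f'pics/{f}.png')[r[0]:r[0]+80,r[1]:r[1]+100],(400,320),interpolation=cv2.INTER_CUBIC)
w=cv2.imread('pics/w2.png')
cv2.imwrite('pics/m2.png',np.vstack([np.hstack([cr('c2',(170,255)),cr('s2',(155,240))]),cv2.resize(w,(373,280))[:, :].copy() if 0 else np.hstack([cv2.resize(w,(373,280)),np.zeros((280,427,3),np.uint8)])]))
E
```

```text
time_s: 3.2
tcp_pos: [0.5288, 0.1565, 0.0884]
tcp_rot: [-0.192, 0.981, -0.0, 0.001]
ft_force: [0.2, -0.6, 0.0]
grip_width: -0.0001
```

View pics/m2.png

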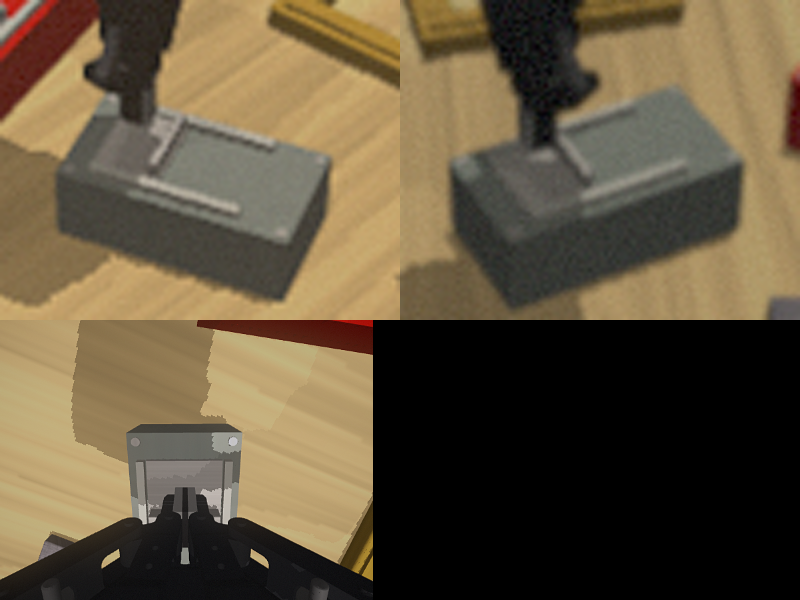

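The fingers are centred over the plate, on the -x side of the ridge. I'll lower and push most of the way.

```bash
python3 -m pendant '{"dp":[[0,0,-0.25],[0,0,-0.48],[0,0,-0.48],[0,0,-0.48]],"delta_rot":[[0,0,0],[0,0,0],[0,0,0],[0,0,0]]}'
python3 -m pendant '{"dp":[[0.09,0.04,0],[0.19,0.08,0],[0.28,0.11,0],[0.37,0.15,0],[0.46,0.19,0],[0.56,0.23,0],[0.65,0.26,0],[0.74,0.3,0],[0.83,0.34,0],[0.93,0.38,0],[1.02,0.41,0],[1.11,0.45,0],[1.16,0.47,0],[1.2,0.49,0],[1.2,0.49,0],[1.2,0.49,0]],"delta_rot":[[0,0,0],[0,0,0],[0,0,0],[0,0,0],[0,0,0],[0,0,0],[0,0,0],[0,0,0],[0,0,0],[0,0,0],[0,0,0],[0,0,0],[0,0,0],[0,0,0],[0,0,0],[0,0,0]]}'
```

```text
time_s: 3.68
tcp_pos: [0.5275, 0.1563, 0.0672]
tcp_rot: [-0.192, 0.981, 0.0, -0.001]
ft_force: [0.6, 0.7, 0.8]
grip_width: 0.0001
time_s: 5.02
tcp_pos: [0.5762, 0.1761, 0.0681]
tcp_rot: [-0.192, 0.981, 0.0, 0.0]
ft_force: [-0.4, -1.0, 0.0]
grip_width: 0.0001
```

```bash
python3 -m pendant '{"dp":[[0.05,0.02,0],[0.1,0.04,0],[0.14,0.06,0],[0.18,0.07,0],[0.18,0.07,0],[0.18,0.07,0]],"delta_rot":[[0,0,0],[0,0,0],[0,0,0],[0,0,0],[0,0,0],[0,0,0]]}'
python3 - <<'E'
from h import *
snap('side','s3');snap('scene','c3')
cr=lambda f,r:cv2.resize(cv2.imread(f'pics/{f}.png')[r[0]:r[0]+80,r[1]:r[1]+100],(400,320),interpolation=cv2.INTER_CUBIC)
cv2.imwrite('pics/m3.png',np.hstack([cr('c3',(170,255)),cr('s3',(155,240))]))
E
```

```text
time_s: 5.52
tcp_pos: [0.5835, 0.1789, 0.0681]
tcp_rot: [-0.192, 0.981, 0.0, 0.0]
ft_force: [0.0, 0.1, 0.1]
grip_width: -0.0002
```

View pics/m3.png

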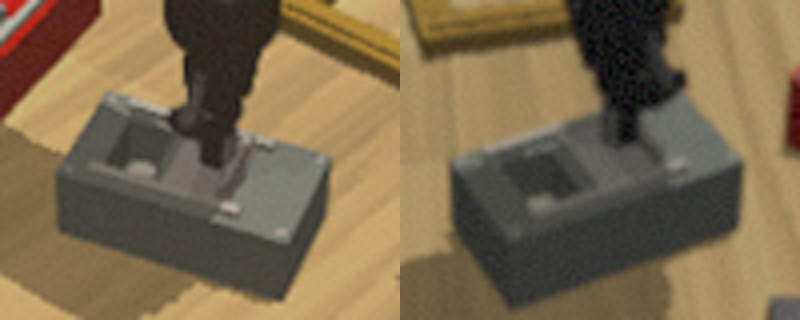

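The well is open, the white button shows in it, and the box hasn't moved. I'll push on in small steps until the stop shows up in the force.

```bash
python3 -m pendant '{"dp":[[0.02,0.01,0],[0.04,0.016,0],[0.04,0.016,0],[0.04,0.016,0]],"delta_rot":[[0,0,0],[0,0,0],[0,0,0],[0,0,0]]}'
python3 -m pendant '{"dp":[[0.02,0.01,0],[0.03,0.012,0],[0.03,0.012,0],[0.03,0.012,0]],"delta_rot":[[0,0,0],[0,0,0],[0,0,0],[0,0,0]]}'
```

```text
time_s: 5.95
tcp_pos: [0.5845, 0.1793, 0.068]
tcp_rot: [-0.192, 0.981, -0.0, -0.0]
ft_force: [-5.0, -1.7, 2.5]
grip_width: 0.0002
time_s: 6.28
tcp_pos: [0.5846, 0.1794, 0.0679]
tcp_rot: [-0.191, 0.981, -0.0, -0.001]
ft_force: [-11.0, -4.5, 6.5]
grip_width: 0.0
```

The stop is reached (12 N, TCP no longer advancing). I'll back off, lift and go over the well.

```bash
python3 -m pendant '{"dp":[[-0.1,-0.04,0],[-0.25,-0.1,0.1],[-0.4,-0.16,0.4],[-0.6,-0.24,0.7],[-0.9,-0.36,0.8],[-1.2,-0.48,0.8],[-1.37,-0.55,0.8],[-1.37,-0.55,0.8],[-1.37,-0.55,0.8],[-1.37,-0.55,0.8],[-1.37,-0.55,0.8]],"delta_rot":[[0,0,0],[0,0,0],[0,0,0],[0,0,0],[0,0,0],[0,0,0],[0,0,0],[0,0,0],[0,0,0],[0,0,0],[0,0,0]]}'
python3 - <<'E'
from h import *
snap('wrist','w4')
snap('side','s4');snap('scene','c4')
cr=lambda f,r:cv2.resize(cv2.imread(f'pics/{f}.png')[r[0]:r[0]+80,r[1]:r[1]+100],(400,320),interpolation=cv2.INTER_CUBIC)
w=cv2.resize(cv2.imread('pics/w4.png')[140:350,160:410],(333,280))
cv2.imwrite('pics/m4.png',np.vstack([np.hstack([cr('c4',(170,255)),cr('s4',(155,240))]),np.hstack([w,np.zeros((280,467,3),np.uint8)])]))
E
```

```text
time_s: 7.2
tcp_pos: [0.5318, 0.1581, 0.1001]
tcp_rot: [-0.192, 0.981, 0.0, 0.0]
ft_force: [1.3, 0.2, -0.7]
grip_width: 0.0
```

View pics/m4.png

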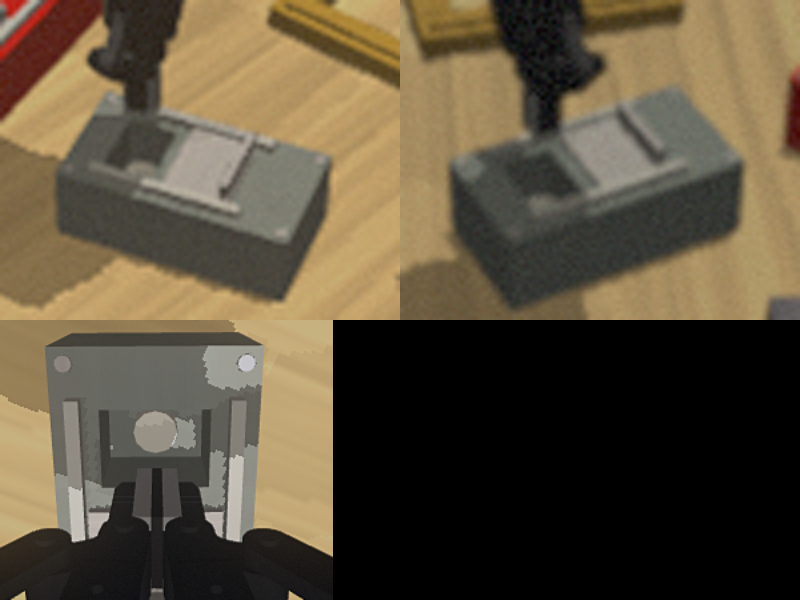

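The shutter is fully open. The wrist crop shows the button at (155,432) and the well mouth spanning columns 99–211 from row 409, with the fingers at column 157. I'll check the numbers.

```bash
python3 - <<'E'
from h import *
q=lambda u,v,z:ray('w4',160+u*250/333,140+(v-320)*.75,z)
print(q(155,432,.036),q(155,409,.06),q(155,488,.06),q(99,440,.06),q(211,440,.06))
print(get_state()['tcp_pos'],get_state()['time_s'])
E
```

```text
[0.53053293 0.15793482 0.036     ] [0.51374936 0.15120555 0.06      ] [0.54772856 0.16498174 0.06      ] [0.53584086 0.13388164 0.06      ] [0.51750257 0.17900855 0.06      ]
[0.53154399 0.15800356 0.09989301] 7.35
```

The button and the well centre both come out at (0.531, 0.158), within 1 mm of the TCP. I'll descend to just above the button.

```bash
python3 -m pendant '{"dp":[[-0.02,0,-0.3],[-0.02,0,-0.6],[-0.02,0,-0.9],[-0.02,0,-1.1],[-0.02,0,-1.3],[-0.02,0,-1.45],[-0.02,0,-1.5],[-0.02,0,-1.5],[-0.02,0,-1.5]],"delta_rot":[[0,0,0],[0,0,0],[0,0,0],[0,0,0],[0,0,0],[0,0,0],[0,0,0],[0,0,0],[0,0,0]]}'
python3 -m pendant '{"dp":[[0,0,-0.05],[0,0,-0.1],[0,0,-0.15],[0,0,-0.2],[0,0,-0.2],[0,0,-0.2]],"delta_rot":[[0,0,0],[0,0,0],[0,0,0],[0,0,0],[0,0,0],[0,0,0]]}'
```

```text
time_s: 8.1
tcp_pos: [0.5307, 0.1579, 0.0404]
tcp_rot: [-0.192, 0.981, -0.0, 0.0]
ft_force: [1.2, 0.5, -0.1]
grip_width: -0.0001
time_s: 8.6
tcp_pos: [0.5308, 0.158, 0.0322]
tcp_rot: [-0.192, 0.981, -0.0, 0.0]
ft_force: [1.9, 0.0, 3.9]
grip_width: 0.0001
```

Force is 3.9 N at z = 0.0322, so the button is giving as expected. I'll press on to the stop.

```bash
python3 -m pendant '{"dp":[[0,0,-0.03],[0,0,-0.06],[0,0,-0.08],[0,0,-0.08],[0,0,-0.08],[0,0,-0.08]],"delta_rot":[[0,0,0],[0,0,0],[0,0,0],[0,0,0],[0,0,0],[0,0,0]]}'
```

```text
time_s: 9.1
tcp_pos: [0.5308, 0.158, 0.0298]
tcp_rot: [-0.192, 0.981, -0.0, 0.001]
ft_force: [-3.1, -0.1, 20.4]
grip_width: 0.0001
```

20 N at z = 0.0298, about 6.2 mm of travel, so the button is at its stop. I'll release and cross over to the ridge's +x side.

```bash
python3 -m pendant '{"dp":[[0,0,0.2],[0,0,0.5],[0,0,0.8],[0,0,1.1],[0,0,1.4],[0,0,1.7],[0,0,1.85],[0,0,1.85],[0.5,0.2,1.85],[1.0,0.41,1.85],[1.5,0.61,1.85],[2.0,0.81,1.85],[2.25,0.92,1.85],[2.25,0.92,1.85],[2.25,0.92,1.85],[2.25,0.92,1.85]],"delta_rot":[[0,0,0],[0,0,0],[0,0,0],[0,0,0],[0,0,0],[0,0,0],[0,0,0],[0,0,0],[0,0,0],[0,0,0],[0,0,0],[0,0,0],[0,0,0],[0,0,0],[0,0,0],[0,0,0]]}'
python3 - <<'E'
from h import *
snap('side','s5');snap('scene','c5')
cr=lambda f,r:cv2.resize(cv2.imread(f'pics/{f}.png')[r[0]:r[0]+80,r[1]:r[1]+100],(400,320),interpolation=cv2.INTER_CUBIC)
cv2.imwrite('pics/m5.png',np.hstack([cr('c5',(170,255)),cr('s5',(155,240))]))
E
```

```text
time_s: 10.43
tcp_pos: [0.6195, 0.1945, 0.1022]
tcp_rot: [-0.192, 0.981, -0.0, -0.001]
ft_force: [-1.1, -0.5, -0.5]
grip_width: 0.0
```

View pics/m5.png

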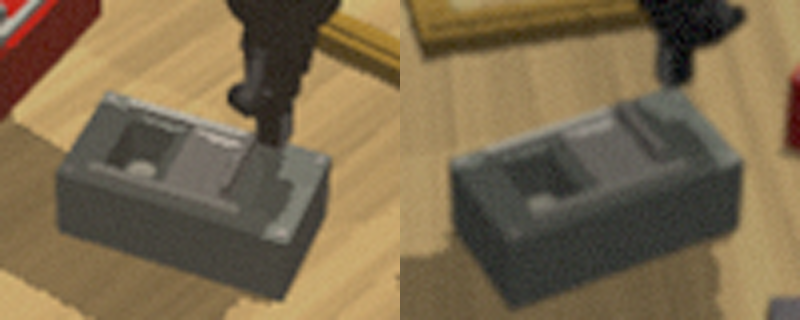

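The fingers are on the ridge's +x side and the box hasn't moved. I'll lower and push shut.

```bash
python3 -m pendant '{"dp":[[0,0,-0.3],[0,0,-0.6],[0,0,-0.84],[0,0,-0.84],[0,0,-0.84]],"delta_rot":[[0,0,0],[0,0,0],[0,0,0],[0,0,0],[0,0,0]]}'
python3 -m pendant '{"dp":[[-0.09,-0.04,0],[-0.19,-0.08,0],[-0.28,-0.11,0],[-0.37,-0.15,0],[-0.46,-0.19,0],[-0.56,-0.23,0],[-0.65,-0.26,0],[-0.74,-0.3,0],[-0.83,-0.34,0],[-0.93,-0.38,0],[-1.02,-0.41,0],[-1.11,-0.45,0],[-1.2,-0.49,0],[-1.27,-0.52,0],[-1.32,-0.54,0],[-1.32,-0.54,0],[-1.32,-0.54,0],[-1.32,-0.54,0]],"delta_rot":[[0,0,0],[0,0,0],[0,0,0],[0,0,0],[0,0,0],[0,0,0],[0,0,0],[0,0,0],[0,0,0],[0,0,0],[0,0,0],[0,0,0],[0,0,0],[0,0,0],[0,0,0],[0,0,0],[0,0,0],[0,0,0]]}'
```

```text
time_s: 10.95
tcp_pos: [0.62, 0.1946, 0.0692]
tcp_rot: [-0.192, 0.981, 0.0, -0.0]
ft_force: [0.4, 1.4, 0.7]
grip_width: -0.0001
time_s: 12.45
tcp_pos: [0.5675, 0.1731, 0.0691]
tcp_rot: [-0.192, 0.981, -0.0, -0.0]
ft_force: [0.1, -0.3, 0.9]
grip_width: -0.0003
```

```bash
python3 -m pendant '{"dp":[[-0.03,-0.012,0],[-0.06,-0.024,0],[-0.06,-0.024,0],[-0.06,-0.024,0]],"delta_rot":[[0,0,0],[0,0,0],[0,0,0],[0,0,0]]}'
python3 -m pendant '{"dp":[[-0.02,-0.01,0],[-0.03,-0.012,0],[-0.03,-0.012,0],[-0.03,-0.012,0]],"delta_rot":[[0,0,0],[0,0,0],[0,0,0],[0,0,0]]}'
```

```text
time_s: 12.78
tcp_pos: [0.5651, 0.1721, 0.0692]
tcp_rot: [-0.192, 0.981, -0.0, -0.0]
ft_force: [-0.3, -0.3, -0.1]
grip_width: 0.0
time_s: 13.12
tcp_pos: [0.564, 0.1716, 0.0693]
tcp_rot: [-0.192, 0.981, -0.0, -0.0]
ft_force: [0.7, 1.8, -1.3]
grip_width: -0.0
```

```bash
python3 -m pendant '{"dp":[[-0.02,-0.01,0],[-0.03,-0.012,0],[-0.03,-0.012,0],[-0.03,-0.012,0]],"delta_rot":[[0,0,0],[0,0,0],[0,0,0],[0,0,0]]}'
python3 -m pendant '{"dp":[[-0.02,-0.01,0],[-0.03,-0.012,0],[-0.03,-0.012,0],[-0.03,-0.012,0]],"delta_rot":[[0,0,0],[0,0,0],[0,0,0],[0,0,0]]}'
```

```text
time_s: 13.45
tcp_pos: [0.5628, 0.1712, 0.0693]
tcp_rot: [-0.192, 0.981, -0.0, -0.0]
ft_force: [0.4, 0.7, -0.3]
grip_width: 0.0
time_s: 13.78
tcp_pos: [0.5618, 0.1708, 0.0693]
tcp_rot: [-0.192, 0.981, 0.0, 0.0]
ft_force: [3.1, 0.2, -2.0]
grip_width: 0.0002
```

```bash
python3 -m pendant '{"dp":[[-0.02,-0.01,0],[-0.03,-0.012,0],[-0.03,-0.012,0],[-0.03,-0.012,0]],"delta_rot":[[0,0,0],[0,0,0],[0,0,0],[0,0,0]]}'
```

```text
time_s: 14.12
tcp_pos: [0.5616, 0.1706, 0.0695]
tcp_rot: [-0.192, 0.981, 0.0, 0.001]
ft_force: [8.7, 3.7, -3.6]
grip_width: -0.0003
```

The stop is reached (9.5 N, TCP halted). I'll back away, lift clear and check.

```bash
python3 -m pendant '{"dp":[[0.1,0.04,0],[0.25,0.1,0],[0.4,0.16,0.2],[0.4,0.16,0.8],[0.4,0.16,1.6],[0.4,0.16,2.4],[0.4,0.16,3.2],[0.4,0.16,4],[0.4,0.16,4.1],[0.4,0.16,4.1],[0.4,0.16,4.1],[0.4,0.16,4.1]],"delta_rot":[[0,0,0],[0,0,0],[0,0,0],[0,0,0],[0,0,0],[0,0,0],[0,0,0],[0,0,0],[0,0,0],[0,0,0],[0,0,0],[0,0,0]]}'
python3 - <<'E'
from h import *
snap('side','s6');snap('scene','c6');snap('wrist','w6')
for a,b in(('scene0','c6'),('side0','s6')):
    d=cv2.absdiff(cv2.imread(f'pics/{a}.png'),cv2.imread(f'pics/{b}.png')).max(2)
    print([cv2.boundingRect(c) for c in cv2.findContours((cv2.medianBlur(d,5)>40).astype(np.uint8),0,2)[0] if cv2.contourArea(c)>10])
cr=lambda f,r:cv2.resize(cv2.imread(f'pics/{f}.png')[r[0]:r[0]+66,r[1]:r[1]+90],(400,293),interpolation=cv2.INTER_CUBIC)
w=cv2.resize(cv2.imread('pics/w6.png'),(400,300))
cv2.imwrite('pics/m6.png',np.vstack([np.hstack([cr('c6',(185,260)),cr('s6',(170,242))]),np.hstack([w,cv2.resize(cv2.imread('pics/c6.png'),(400,300))])]))
E
```

```text
time_s: 15.12
tcp_pos: [0.5759, 0.1765, 0.2318]
tcp_rot: [-0.192, 0.981, 0.0, -0.001]
ft_force: [0.0, -0.1, -0.9]
grip_width: 0.0001
[(279, 203, 17, 12), (227, 178, 23, 11), (90, 170, 9, 10), (120, 158, 29, 7), (147, 120, 146, 133), (82, 113, 22, 43), (275, 60, 54, 106), (335, 47, 7, 10), (304, 36, 6, 6), (315, 22, 20, 15), (264, 17, 15, 11), (99, 9, 120, 121), (286, 6, 25, 8), (339, 0, 14, 16), (238, 0, 16, 5), (211, 0, 23, 69), (102, 0, 78, 29)]
[(5, 323, 19, 9), (6, 273, 51, 16), (65, 239, 22, 39), (189, 210, 33, 9), (73, 203, 227, 92), (268, 194, 16, 14), (86, 154, 78, 48), (154, 133, 13, 16), (2, 99, 6, 20), (308, 73, 3, 17), (2, 52, 14, 42), (9, 28, 10, 20), (309, 0, 17, 62), (267, 0, 45, 139), (119, 0, 45, 87), (7, 0, 101, 204)]
```

View pics/m6.png

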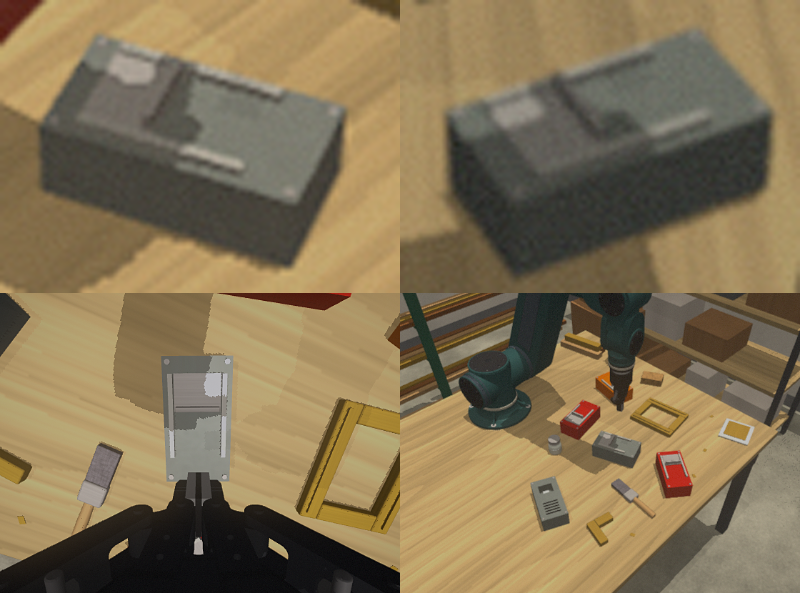

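The shutter is shut again, the box stands at the same pixels as at the start, and nothing else has moved; the picture differences are the arm and its shadow. Handing in.

```bash
python3 -c "
from plant import *
print(get_state()['ft_force']);print(close_job())"
```

```text
[-0.01031939  0.14040543  0.72184681]
the job is handed in; nothing more can be done
None
```

The reset is done and handed in at about 15 s. With the fingers closed, I pushed the shutter open to its stop, pressed the round button to its stop, let it up, and pushed the shutter shut to its stop.

- **Shutter open:** the force reached about 12 N and the fingers stopped advancing. The pictures showed the well fully uncovered.
- **Button:** the tip reached z = 0.0298, about 6.2 mm of travel, at 20 N. I then lifted clear. I judged that the button came back up from its spring and did not measure it. It was in view in the next picture.
- **Shutter shut:** the force reached about 9.5 N and the fingers halted. The last pictures show the plate back over the well.
- **Surroundings:** the reset box stands at the same pixels as at the start. The automatic before/after picture difference was swamped by the arm and its moving shadow, so I judged by eye that the other box, jar, brush, frame and corner sample have not moved. The arm is clear of everything. No check failed.

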